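Clear the sherd and square the drawing board into the stop

ROBOT

A 6-joint arm with a two-finger parallel gripper is mounted at the origin on the work surface. World frame = base frame: x ahead of the robot, y to its left, z up, the work surface at z = 0. Lengths are in mm, angles in rad, forces in N, time in s.
With the tool pointing down it reaches from about 350 to 775 mm from the base axis. Payload 7.3 kg.
Tool frame: the origin (TCP) lies at the centre of the arm's flange, where the gripper is bolted on; the fingertips stand 178 mm ahead of it and the grasp point (between the pads) lies 159 mm ahead of it; z points along the fingers, y is the line along which they close (so a half turn about z gives the same grasp; the last joint's range is limited). The gripper opens to 92 mm and grips with 3 to 60 N. Pads are 19 mm wide; open, the fingers measure 130 mm over their backs; the gripper's body (75 mm by 190 mm) begins 47 mm behind the grasp point.
Start: joints at [1.105, 0.342, 1.524, -0, 1.275, -0.146], TCP at [165.026, 498.392, 404.741] pointing down, gripper open.
Joint ranges: [-2.53, 2.53], [-0.77, 2.02], [0.04, 2.7], [-1, 4.14], [0.28, 2.66], [-3.11, 3.11]. Speed limits (rad/s): [2.57, 2.57, 3.14, 3.14, 3.14, 3.14].

INTERFACE

Orientations are given as [roll, pitch, yaw] about the fixed x, y, z axes, in that order (R = Rz(yaw) Ry(pitch) Rx(roll)).
In Python, from plant import * gives the robot as it stands. The module is installed in compiled form; this text tells all that it offers.
- The arm moves only by the shell command python3 -m inch 'ROWS'. ROWS is JSON, a list of rows, each a list of 5 numbers: the shift along the tool's x, y, z in m, then the turn about the tool's z in rad, then the opening, from 0 (shut) to 1 (fully open). In form: [[tx, ty, tz, spin, claw], ...]. A call has 1 to 8 rows; each row is the pose to reach, as a shift and turn from the pose commanded when the call began, along the tool's axes at that moment; what a row does not reach only later rows make up. A row lasts 1/12 s, in which the tool goes at most 41.7 mm and 7.16 degrees, less where a joint would pass 70% of its speed; a pose out of reach is approached as far as the arm can. A call with a gripper value outside its range is refused whole. The fingers move at their own pace and stop on an object; the grip force is fixed at half the most. Time passes only in rows, so rows that repeat a pose let the fingers close. It gives the time, the measured TCP pose, the force, the opening and the grip force at its end, in the units of the state.
- get_obs(): the state, without advancing time (a new reading comes with each control period).
- capture(name): name is "side" or "top" or "wrist"; returns a dict with "color" (400x640x3 uint8, red, green, blue), "intrinsics" (3x3 intrinsics, pixels), "pose" (4x4, takes a point from camera to world coordinates). Camera axes: x right, y down, z forward; pixel columns grow to the right and rows downward; lengths in mm; the calibration is good to about 2 mm. A picture is of the moment at which its call begins. There is no depth.
- close_job(): hands the job in; it is judged then, once.
Trained networks look in a picture, given as the dict that the camera call returned (one of the last four; its "shot" number tells which), for a name from the list of things; names that differ only in an ending like _2 or _b are one class to them, and where a whole thing is asked for, a point or a joint stands for the part that bears it (a point fixed in the world has none). Each returns a list of dicts, best first, with "conf" (0 to 1); they miss things now and then, are a little off and sometimes report something else, mostly with a low value. They report only what shows in the picture. A call takes as long as a camera call.
- look_for(picture, target): "rect" ([centre column, centre row, width, height] in pixels, round what is visible of it).
- trace(picture, target): "pixels" (400x640 bool, what is visible of it) and "rect" ([centre column, centre row, width, height] in pixels, round what is visible of it).
- tip_of(picture, target): "centre" ([column, row] in pixels: a listed point, or the origin of a listed thing).
The state is a dict: "time": time; "joint_positions": joint angles; "dq": joint speeds; "tau": joint torques, N m; "tool_pos": TCP position; "tcp_rot": TCP orientation; "contact_force": force on the tool from outside, world axes, zero at the start; "moment": the same for the moment, N m; "grip_width": finger opening in mm; "finger_force": force on a finger pad.
Only numpy, scipy, OpenCV 4.12 (cv2) and the standard library are available. Lean on these libraries where they do the work, as an engineer would, in place of code of your own. Each camera call takes 0.05 s, during which the arm holds its last target. There are 200 camera calls.

TASK

First pick the terracotta sherd out of the corner of the aluminium squaring stop and lay it in the purple finds tray, setting it down rather than dropping it. Then slide the wooden drawing board along the desk, without lifting it, until it sits square and flush against both fences of the stop, far edge and left edge. Leave the tray and the other things on the desk where they are.

Things in the scene. Friction and masses are not known exactly. Their poses are not given: they have to be found in the camera images.
- stop: L-shaped aluminium squaring stop fixed to the desk, 15 mm high, fences 20 mm wide, turned up to 0.2 rad. Origin: inner corner, at desk height. Far fence: inner face in the plane x = 0 of this frame, from y = +20 to -270 mm. Left fence: inner face in the plane y = 0, from x = 0 to -140 mm. The corner area lies at negative x and negative y.
- board: Loose wooden drawing board with a taped-on sheet, 110 mm (its x) by 150 mm (its y), 18 mm thick, about 0.35 kg, flat on the desk, slides. Origin: centre of the underside. Starts right of the sherd (more negative y), short of the far fence, turned up to 0.2 rad from the stop. Its +x edge belongs against the far fence, its +y edge against the left: centre at x -55, y -75 mm in the stop's frame.
- board_corner (a point): The far left (+x, +y) lower corner of the drawing board, at x = +55 mm, y = +75 mm in the board's frame; it belongs at the stop's origin. Axes as the board's.
- sherd: Terracotta potsherd lying flat inside the corner of the stop, where the board must go; 57 mm long (x = -26 to +31 mm), 38 mm wide along its y at the broad end, narrower towards +x, 16 mm thick (19 with the slightly domed top), 50 g. Origin: underside, near the middle. Grip it across its y at about x = -6 mm, where its sides are parallel.
- tray: Loose shallow purple plastic finds tray, empty, outside 160 mm along x, 130 mm along y, 25 mm high, walls and floor 4 mm, 0.4 kg. Origin: centre of the underside. It stands either to the left or to the right of the stop.
- finds_box: Closed cardboard finds box 143 x 103 x 56 mm, at the other side from the tray; leave it. Origin: centre of the underside.
- grey_sherd: Larger grey potsherd, 71 x 48 x 18 mm, lying on the desk close to the robot; leave it. Origin: underside, near the middle.
- ink_pot: Small dark ink pot, 34 mm in diameter and 42 mm high, close to the robot; leave it. Origin: centre of the underside.

How it is judged:
By the outcome, as a careful person would: the job done as asked, in the order asked, and still so for the second after the job is handed in, with the robot touching nothing.
It also fails if it takes over 72 s, if anything falls off the work surface, if the arm or the gripper's body presses on something with over 40 N, if the wrist force passes 120 N, or if a joint passes its speed limit or range.

## Working session

There is one attempt and no reset: what is moved stays moved. The work goes in short steps, Python scripts to look and compute and a shell command to move; the robot and the scene stay as the last step left them, time stands still between calls to the robot, and variables do not carry over. Pictures are saved under pics/ and viewed, at most 13 in all, crops included, and the job is handed in when it is done.

```bash
mkdir -p pics; cat > h.py <<'E'
from plant import *
import numpy as np, cv2
def ray(c,px,z):
    K=np.array(c["intrinsics"]);T=np.array(c["pose"])
    d=T[:3,:3]@np.linalg.solve(K,[px[0],px[1],1]);o=T[:3,3]
    return o+d*(z-o[2])/d[2]
def proj(c,P):
    K=np.array(c["intrinsics"]);T=np.array(c["pose"])
    p=T[:3,:3].T@(np.atleast_2d(P)-T[:3,3]).T;p=K@p
    return (p[:2]/p[2]).T
def save(c,n): cv2.imwrite(f"pics/{n}.png",cv2.cvtColor(c["color"],cv2.COLOR_RGB2BGR))
def rectof(c,m,z):
    "min-area rectangle of mask in the plane z"
    cs,_=cv2.findContours(m.astype(np.uint8),0,2);k=max(cs,key=cv2.contourArea)[:,0]
    w=np.array([ray(c,p,z)[:2] for p in k],np.float32)
    return cv2.minAreaRect(w),w
E
python3 - <<'E'
from h import *
o=get_obs();print(o["time"],o["tool_pos"],o["tcp_rot"],o["contact_force"],o["grip_width"])
for n in["top","side"]:
    c=capture(n);save(c,n+"0");print(n,np.array(c["pose"]).round(2).tolist(),np.array(c["intrinsics"])[0].round())
    for t,z in[("stop",15),("board",18),("board_corner",0),("sherd",16),("tray",25),("finds_box",56),("grey_sherd",18),("ink_pot",42)]:
        q=tip_of(c,t)[:1]; print(t,[(x["conf"],np.round(x["centre"]),ray(c,x["centre"],0).round()) for x in q])
        if n=="top" and t!="board_corner":
            r=trace(c,t)[:1]
            if r: print("   ",np.round(r[0]["conf"],2),rectof(c,r[0]["pixels"],z)[0])
E
```

```text
0.0 [164.96900911 498.26787624 404.03666097] [-3.14006552e+00 -2.33301353e-04  2.82179674e+00] [-0.76414786 -0.5971431   0.07915663] 91.8341298073211
top [[-0.01, -1.0, 0.07, 430.57], [-1.0, 0.01, -0.02, 8.61], [0.02, -0.07, -1.0, 1171.42], [0.0, 0.0, 0.0, 1.0]] [441.   0. 316.]
stop [(0.74, array([247., 132.]), array([686., 168.,   0.]))]
    0.91 ((607.00732421875, 46.146507263183594), (290.75506591796875, 158.89817810058594), 87.17689514160156)
board [(0.88, array([332., 181.]), array([553., -59.,   0.]))]
    0.6 ((596.0684204101562, 85.97976684570312), (39.28436279296875, 56.04161834716797), 44.81477737426758)
board_corner [(0.69, array([306., 154.]), array([626.,  11.,   0.]))]
sherd [(0.76, array([278., 168.]), array([590.,  87.,   0.]))]
    0.75 ((596.9657592773438, 84.17707824707031), (37.48814392089844, 56.10689163208008), 44.81474304199219)
tray [(0.95, array([151., 208.]), array([484., 421.,   0.]))]
    0.71 ((496.510009765625, 416.5911865234375), (138.4873046875, 162.2564239501953), 80.69287872314453)
finds_box [(0.73, array([461., 190.]), array([ 525., -405.,    0.]))
[... 427 characters left out ...]
336, 35.361907958984375), 44.79317092895508)
side [[-1.0, 0.01, 0.01, 498.71], [-0.0, 0.7, -0.72, 804.59], [-0.02, -0.72, -0.7, 817.92], [0.0, 0.0, 0.0, 1.0]] [370.   0. 321.]
stop [(0.85, array([261., 249.]), array([683., 165.,   0.]))]
board [(0.8, array([306., 191.]), array([566., -70.,   0.]))]
board_corner [(0.59, array([281., 201.]), array([643., -27.,   0.]))]
sherd [(0.69, array([296., 227.]), array([592.,  84.,   0.]))]
tray [(0.78, array([330., 338.]), array([494., 422.,   0.]))]
finds_box [(0.71, array([322., 131.]), array([ 515., -410.,    0.]))]
grey_sherd [(0.59, array([320., 131.]), array([ 523., -413.,    0.]))]
ink_pot [(0.64, array([379., 260.]), array([360., 204.,   0.]))]
```

```bash
python3 - <<'E'
import cv2
a=cv2.imread("pics/top0.png")[90:280,90:510];cv2.imwrite("pics/a.png",cv2.resize(a,(800,362),interpolation=2))
E
```

```text
(no output)
```

View pics/a.png

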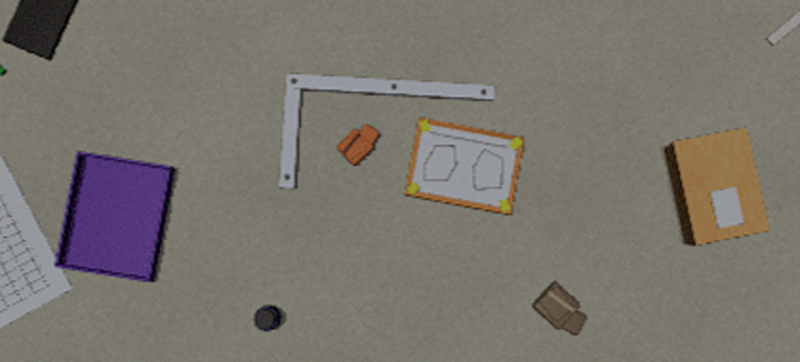

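```bash
python3 -m inch '[[-0.256,-0.146,0,0.235,1],[-0.256,-0.146,0,0.235,1],[-0.256,-0.146,0,0.235,1],[-0.256,-0.146,0,0.235,1],[-0.256,-0.146,0,0.235,1],[-0.256,-0.146,0,0.235,1],[-0.256,-0.146,0,0.235,1],[-0.256,-0.146,0,0.235,1]]'
cat >> h.py <<'E'
def go(x,y,z,yaw):
    "tool-axis shift (m) and spin to a world TCP target"
    o=get_obs();p=np.array(o["tool_pos"]);w=o["tcp_rot"][2];d=np.array([x,y,z])-p
    s=(w-yaw+np.pi)%(2*np.pi)-np.pi
    print("at",p.round(1),np.round(w,3),"t",round(o["time"],2),"->",np.round([(d[0]*np.cos(w)+d[1]*np.sin(w))/1e3,(d[0]*np.sin(w)-d[1]*np.cos(w))/1e3,-d[2]/1e3,s],4))
E
python3 -c "
from h import *
go(540,60,400,2.353)"
```

```text
time: 1.92
tool_pos: [365.8, 275.2, 404.9]
tcp_rot: [3.142, 0.003, 2.581]
contact_force: [0.6, -0.0, 0.4]
grip_width: 91.8
finger_force: 0.0
at [365.8 275.2 404.9] 2.581 t 1.92 -> [-0.2619 -0.0897  0.0049  0.2281]
```

```bash
python3 -m inch '[[-0.262,-0.09,0.005,0.228,0.7],[-0.262,-0.09,0.005,0.228,0.7],[-0.262,-0.09,0.005,0.228,0.7],[-0.262,-0.09,0.005,0.228,0.7],[-0.262,-0.09,0.005,0.228,0.7],[-0.262,-0.09,0.005,0.228,0.7],[-0.262,-0.09,0.005,0.228,0.7],[-0.262,-0.09,0.005,0.228,0.7]]'
python3 - <<'E'
from h import *
c=capture("wrist");save(c,"w1");print(np.array(c["pose"]).round(2).tolist())
for t,z in[("sherd",8),("board",18),("stop",15)]:
    r=trace(c,t)[:1]
    if r: print(t,r[0]["conf"],r[0]["rect"],rectof(c,r[0]["pixels"],z)[0])
    print([ray(c,x["centre"],0).round(1) for x in tip_of(c,t)[:1]])
print([(x["conf"],ray(c,x["centre"],0).round(1)) for x in tip_of(c,"board_corner")[:1]])
E
```

```text
time: 2.58
tool_pos: [540.1, 61.1, 399.1]
tcp_rot: [-3.141, 0.002, 2.354]
contact_force: [-0.2, 0.2, 0.1]
grip_width: 64.2
finger_force: 0.0
[[0.71, 0.67, 0.22, 481.98], [0.71, -0.67, -0.22, 120.45], [-0.0, 0.31, -0.95, 378.11], [0.0, 0.0, 0.0, 1.0]]
sherd 0.76 [362.1, 189.3, 34.9, 49.3] ((598.0094604492188, 83.89152526855469), (39.08092498779297, 58.925079345703125), 44.873817443847656)
[array([600.8,  86.2,   0. ])]
board 0.82 [265.6, 233.4, 142.1, 101.7] ((562.1014404296875, -58.99952697753906), (153.09861755371094, 112.25144958496094), 78.76219940185547)
[array([561.7, -65.9,   0. ])]
stop 0.93 [387.6, 199.9, 176.6, 228.7] ((610.156982421875, 127.6534194946289), (123.38645935058594, 162.6058807373047), 86.23928833007812)
[array([671.7, 166. ,   0. ])]
[(0.72, array([634.7,   2.1,   0. ]))]
```

View pics/w1.png

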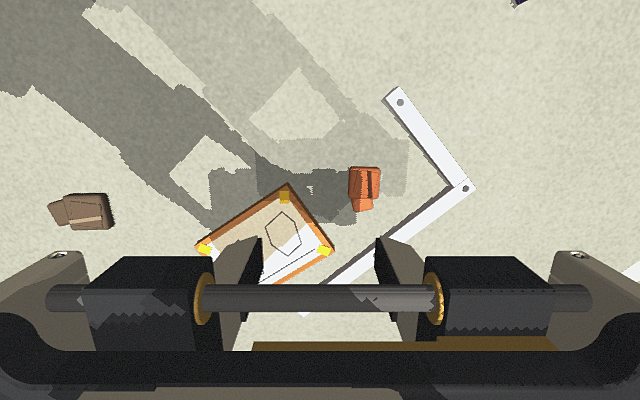

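```bash
python3 -m inch '[[-0.016,0.057,0.02,0,0.7],[-0.016,0.057,0.06,0,0.7],[-0.016,0.057,0.1,0,0.7],[-0.016,0.057,0.14,0,0.7],[-0.016,0.057,0.17,0,0.7],[-0.016,0.057,0.19,0,0.7],[-0.016,0.057,0.2,0,0.7],[-0.016,0.057,0.2,0,0.7]]'
python3 -c "
from h import *
c=capture('wrist');save(c,'w2');go(592,90,181,2.354)
c=capture('side');save(c,'s2')
im=c['color'][170:280,220:380];cv2.imwrite('pics/s2c.png',cv2.cvtColor(cv2.resize(im,(640,440)),4))"
```

```text
time: 3.65
tool_pos: [588.2, 94.5, 197.7]
tcp_rot: [-3.139, -0.003, 2.36]
contact_force: [-0.1, -0.3, 0.3]
grip_width: 64.6
finger_force: 0.0
at [589.   94.4 199.7] 2.359 t 3.7 -> [-0.0052 -0.001   0.0187  0.0054]
```

View pics/w2.png

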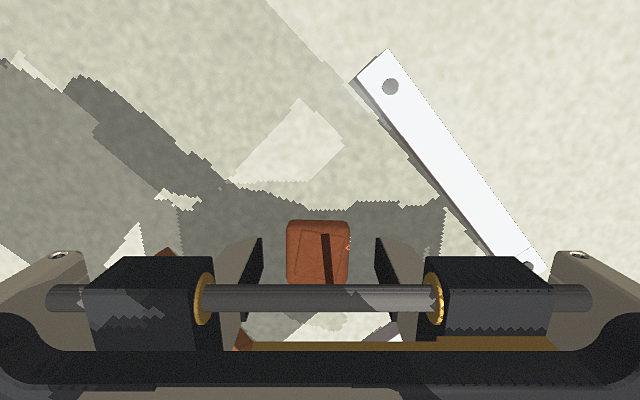

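```bash
python3 -m inch '[[-0.005,0,0.006,0.005,0.7],[-0.005,0,0.012,0.005,0.7],[-0.005,0,0.018,0.005,0.7],[-0.005,0,0.018,0.005,0.7],[-0.005,0,0.018,0.005,0],[-0.005,0,0.018,0.005,0],[-0.005,0,0.018,0.005,0],[-0.005,0,0.018,0.005,0]]'
python3 -m inch '[[0,0,0,0,0],[0,0,0,0,0],[0,0,-0.02,0,0],[0,0,-0.05,0,0],[0,0,-0.08,0,0],[0,0,-0.1,0,0],[0,0,-0.12,0,0],[0,0,-0.12,0,0]]'
python3 - <<'E'
from h import *
c=capture("wrist");save(c,"w3")
go(490,405,301,2.354)
c=capture("top")
r=trace(c,"tray")[0]; print(rectof(c,r["pixels"],25)[0]);print(ray(c,tip_of(c,"tray")[0]["centre"],0))
E
```

```text
time: 4.42
tool_pos: [592.6, 90.4, 182.0]
tcp_rot: [3.141, 0.0, 2.354]
contact_force: [-0.1, -0.3, -0.7]
grip_width: 41.9
finger_force: 0.0
time: 5.08
tool_pos: [593.4, 90.5, 306.2]
tcp_rot: [3.136, 0.005, 2.354]
contact_force: [0.4, -0.1, -0.2]
grip_width: 37.7
finger_force: 29.9
at [593.   90.5 303.8] 2.354 t 5.13 -> [ 2.956e-01  1.489e-01  2.800e-03 -2.000e-04]
((497.3285827636719, 415.8246154785156), (138.89804077148438, 163.0494842529297), 80.3926010131836)
[494.84176198 418.839458     0.        ]
```

View pics/w3.png

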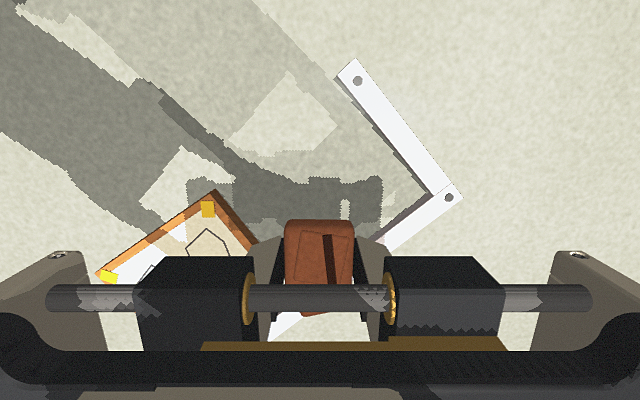

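```bash
python3 -m inch '[[0.03,0.016,0,0,0],[0.067,0.036,0,0,0],[0.104,0.056,0,0,0],[0.141,0.076,0,0,0],[0.178,0.096,0,0,0],[0.215,0.116,0,0,0],[0.245,0.132,0,0,0],[0.26,0.14,0,0,0]]'
python3 -c "
from h import *
go(497,415,186.5,2.354)"
```

```text
time: 5.95
tool_pos: [506.1, 377.3, 299.7]
tcp_rot: [-3.139, -0.002, 2.357]
contact_force: [0.1, -0.7, -0.3]
grip_width: 38.1
finger_force: 29.9
at [506.1 377.3 299.7] 2.357 t 5.95 -> [0.0331 0.0202 0.1132 0.003 ]
```

```bash
python3 -m inch '[[0.017,0.01,0.01,0,0],[0.033,0.02,0.03,0,0],[0.033,0.02,0.055,0,0],[0.033,0.02,0.075,0,0],[0.033,0.02,0.09,0,0],[0.033,0.02,0.1,0,0],[0.033,0.02,0.1,0,0],[0.033,0.02,0.1,0,0]]'
python3 -c "
from h import *
go(497,415,186.5,2.354);print(get_obs()['contact_force'])"
```

```text
time: 6.62
tool_pos: [499.2, 410.8, 200.8]
tcp_rot: [-3.14, -0.0, 2.354]
contact_force: [-0.2, 0.9, -0.6]
grip_width: 37.7
finger_force: 29.9
at [499.2 410.8 200.8] 2.354 t 6.62 -> [ 0.0045  0.0014  0.0143 -0.0004]
[-0.19168105  0.93539917 -0.55468532]
```

```bash
python3 -m inch '[[0,0,0.005,0,0],[0,0,0.009,0,0],[0,0,0.012,0,0],[0,0,0.0135,0,0],[0,0,0.0145,0,0],[0,0,0.0145,0,0],[0,0,0.0145,0,0],[0,0,0.0145,0,0]]'
```

```text
time: 7.28
tool_pos: [499.3, 411.0, 187.5]
tcp_rot: [3.141, 0.0, 2.354]
contact_force: [-0.1, -0.9, -0.1]
grip_width: 37.1
finger_force: 29.9
```

```bash
python3 -m inch '[[0,0,0.0005,0,0],[0,0,0.001,0,0],[0,0,0.0015,0,0],[0,0,0.0015,0,0],[0,0,0.0015,0,0]]'; python3 -c "
from h import *
print([ (get_obs()['contact_force'].round(2) if hasattr(get_obs()['contact_force'],'round') else 0)])"
```

```text
time: 7.7
tool_pos: [499.3, 411.0, 186.0]
tcp_rot: [3.141, 0.0, 2.354]
contact_force: [-0.6, -0.1, 1.9]
grip_width: 37.9
finger_force: 29.9
[array([-0.58, -0.06,  1.9 ])]
```

Light contact (1.9 N up); release and rise.

```bash
python3 -m inch '[[0,0,0,0,0.6],[0,0,0,0,0.6],[0,0,0,0,0.6],[0,0,-0.01,0,0.6],[0,0,-0.04,0,0.6],[0,0,-0.08,0,0.6],[0,0,-0.12,0,0.6],[0,0,-0.16,0,0.6]]'
python3 - <<'E'
from h import *
c=capture("top");save(c,"t4")
for t,z in[("tray",25),("board",18),("stop",15)]:
    r=trace(c,t)[:1];p=tip_of(c,t)[:1]
    if r:print(t,r[0]["conf"],rectof(c,r[0]["pixels"],z)[0],[ray(c,x["centre"],0).round() for x in p])
im=c['color'][120:250,100:360];cv2.imwrite('pics/t4c.png',cv2.cvtColor(cv2.resize(im,(800,400),interpolation=2),4))
E
```

```text
time: 8.37
tool_pos: [499.0, 410.7, 348.2]
tcp_rot: [3.141, -0.0, 2.354]
contact_force: [1.6, 1.3, 0.7]
grip_width: 55.2
finger_force: 0.0
tray 0.67 ((497.8769226074219, 413.99884033203125), (137.18331909179688, 161.44642639160156), 79.90119934082031) [array([492., 422.,   0.])]
board 0.97 ((562.3952026367188, -61.5908203125), (149.3816680908203, 112.3890609741211), 78.21407318115234) [array([561., -59.,   0.])]
stop 0.84 ((605.0855102539062, 45.020729064941406), (292.20867919921875, 162.97445678710938), 86.6041488647461) [array([679., 165.,   0.])]
```

View pics/t4c.png

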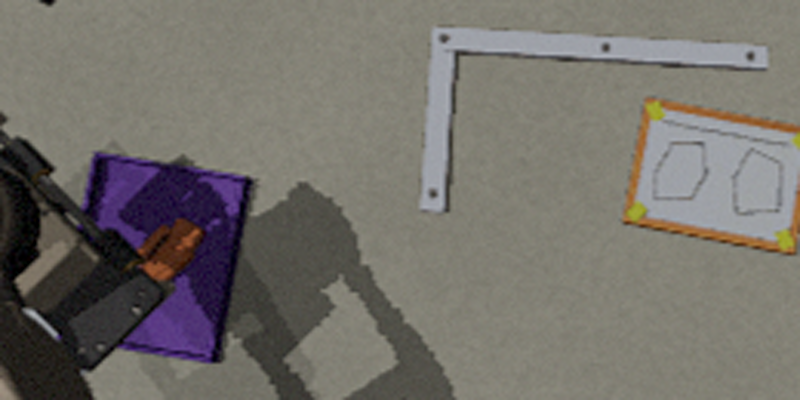

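```bash
python3 - <<'E'
from h import *
go(530,120,320,1.93);go(554,-172,300,1.517)
E
```

```text
at [498.9 410.7 344.2] 2.354 t 8.72 -> [-0.228  -0.183   0.0242  0.4237]
at [498.9 410.7 344.2] 2.354 t 8.72 -> [-0.4519 -0.372   0.0442  0.8367]
```

```bash
python3 -m inch '[[-0.228,-0.183,0,0.42,0.75],[-0.228,-0.183,0,0.42,0.75],[-0.228,-0.183,0,0.42,0.75],[-0.228,-0.183,0,0.42,0.75],[-0.228,-0.183,0,0.42,0.75],[-0.228,-0.183,0,0.42,0.75],[-0.228,-0.183,0,0.42,0.75],[-0.228,-0.183,0,0.42,0.75]]'
python3 - <<'E'
from h import *
c=capture("top");save(c,"t5")
r=trace(c,"stop")[0];print(r["conf"],rectof(c,r["pixels"],15)[0])
# refine stop pose: L outline fit by template IoU
from scipy.optimize import minimize
m=r["pixels"].astype(float)
L=np.array([[20,20],[20,-270],[0,-270],[0,0],[-140,0],[-140,20]],float)
def cost(p,S=4):
    a=p[2]/100;R=np.array([[np.cos(a),-np.sin(a)],[np.sin(a),np.cos(a)]])
    P=np.c_[L@R.T+p[:2],np.full(6,15.)]
    q=((proj(c,P)+.5)*S*16).astype(np.int32);t=np.zeros((400*S,640*S),np.uint8);cv2.fillPoly(t,[q],255,shift=4)
    t=cv2.resize(t,(640,400),interpolation=cv2.INTER_AREA)/255.
    return ((t-m)**2).sum()
b=minimize(cost,[672,167,-5.4],method="Nelder-Mead",options=dict(initial_simplex=[[672,167,-5.4],[678,167,-5.4],[672,173,-5.4],[672,167,-2]]))
print(b.x,b.fun,m.sum())
go(554,-172,300,1.517)
E
```

```text
time: 9.38
tool_pos: [530.9, 114.1, 344.3]
tcp_rot: [-3.138, 0.002, 1.928]
contact_force: [0.4, 0.6, 0.5]
grip_width: 68.5
finger_force: 0.0
0.63 ((671.6678466796875, -3.6577682495117188), (197.37152099609375, 24.45148468017578), 86.52230834960938)
[671.27402158 166.52414166  -6.02017014] 628.6304190695887 646.0
at [530.5 118.7 344.5] 1.93 t 9.48 -> [-0.2804 -0.0802  0.0445  0.413 ]
```

```bash
python3 -m inch '[[-0.28,-0.08,0.04,0.413,0.75],[-0.28,-0.08,0.04,0.413,0.75],[-0.28,-0.08,0.04,0.413,0.75],[-0.28,-0.08,0.04,0.413,0.75],[-0.28,-0.08,0.04,0.413,0.75],[-0.28,-0.08,0.04,0.413,0.75],[-0.28,-0.08,0.04,0.413,0.75],[-0.28,-0.08,0.04,0.413,0.75]]'
cat >> h.py <<'E'
from scipy.optimize import minimize
L=np.array([[20,20],[20,-270],[0,-270],[0,0],[-140,0],[-140,20]],float)
B=np.array([[55,75],[55,-75],[-55,-75],[-55,75]],float)
def fit(c,m,poly,z,p0,S=4):
    m=m.astype(float)
    def cost(p):
        a=p[2]/100;R=np.array([[np.cos(a),-np.sin(a)],[np.sin(a),np.cos(a)]])
        P=np.c_[poly@R.T+p[:2],np.full(len(poly),float(z))]
        q=((proj(c,P)+.5)*S*16).astype(np.int32);t=np.zeros((400*S,640*S),np.uint8);cv2.fillPoly(t,[q],255,shift=4)
        return ((cv2.resize(t,(640,400),interpolation=cv2.INTER_AREA)/255.-m)**2).sum()
    p0=np.array(p0,float)
    b=minimize(cost,p0,method="Nelder-Mead",options=dict(initial_simplex=p0+np.array([[0,0,0],[6,0,0],[0,6,0],[0,0,4]])))
    print("fit",b.x.round(2),round(b.fun),m.sum());return b.x
def instop(s,p):
    a=s[2]/100;d=np.array(p[:2])-s[:2]
    return (d@np.array([[np.cos(a),-np.sin(a)],[np.sin(a),np.cos(a)]])).round(1)
def world(s,p):
    a=s[2]/100;return (np.array([[np.cos(a),-np.sin(a)],[np.sin(a),np.cos(a)]])@p+s[:2]).round(1)
E
python3 - <<'E'
from h import *
c=capture("top");save(c,"t6")
r=trace(c,"stop")[0];s=fit(c,r["pixels"],L,15,[672,167,-5.4])
r=trace(c,"board")[0];b=fit(c,r["pixels"],B,18,[562,-60,-20.6]);print(instop(s,b),b[2]-s[2])
t=world(s,[-100,-345]);print(t);go(*t,182,np.pi/2+s[2]/100)
E
```

```text
time: 10.15
tool_pos: [555.5, -174.3, 303.7]
tcp_rot: [-3.14, 0.001, 1.518]
contact_force: [-0.2, -0.1, -0.2]
grip_width: 68.6
finger_force: 0.0
fit [672.11 166.23  -6.47] 82 1333.0
fit [562.8  -59.66 -18.39] 77 2437.0
[ -94.5 -232.5] -11.9235702899079
[ 550.  -171.6]
at [ 555.3 -168.7  304.7] 1.521 t 10.3 -> [-0.0032 -0.0051  0.1227  0.0149]
```

```bash
python3 -m inch '[[-0.003,-0.005,0.035,0.011,0.75],[-0.003,-0.005,0.07,0.011,0.75],[-0.003,-0.005,0.095,0.011,0.75],[-0.003,-0.005,0.11,0.011,0.75],[-0.003,-0.005,0.117,0.011,0.75],[-0.003,-0.005,0.122,0.011,0.75],[-0.003,-0.005,0.122,0.011,0.75],[-0.003,-0.005,0.122,0.011,0.75]]'
python3 - <<'E'
from h import *
c=capture("wrist");save(c,"w7")
E
```

```text
time: 10.97
tool_pos: [550.4, -171.9, 184.7]
tcp_rot: [3.14, 0.0, 1.511]
contact_force: [0.6, -0.2, 0.8]
grip_width: 68.9
finger_force: 0.0
```

View pics/w7.png

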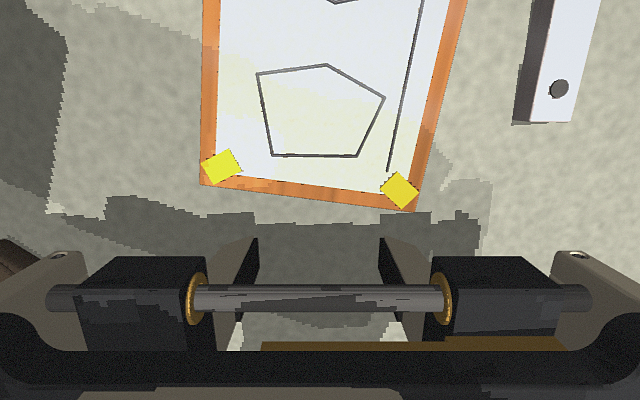

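```bash
python3 -m inch '[[0.008,0,0.001,0,0.75],[0.016,0,0.002,0,0.75],[0.024,0,0.002,0,0.75],[0.032,0,0.002,0,0.75],[0.039,0,0.002,0,0.75],[0.046,0,0.002,0,0.75],[0.053,0,0.002,0,0.75],[0.06,0,0.002,0,0.75]]'
python3 -m inch '[[0.006,0,0,0,0.75],[0.013,0,0,0,0.75],[0.02,0,0,0,0.75],[0.027,0,0,0,0.75],[0.034,0,0,0,0.75],[0.041,0,0,0,0.75],[0.046,0,0,0,0.75],[0.05,0,0,0,0.75]]'
python3 - <<'E'
from h import *
c=capture("wrist");save(c,"w8")
c=capture("top");save(c,"t8")
r=trace(c,"stop")[0];s=fit(c,r["pixels"],L,15,[672,167,-6])
r=trace(c,"board")[0];b=fit(c,r["pixels"],B,18,[575,30,-6]);print(instop(s,b),b[2]-s[2])
go(600,0,182,1.511);s=np.array([672.1,166.5,-6]);print(instop(s,get_obs()["tool_pos"]),instop(s,b))
E
```

```text
time: 11.68
tool_pos: [553.6, -112.1, 181.8]
tcp_rot: [3.142, 0.0, 1.51]
contact_force: [-0.4, -2.4, 3.1]
grip_width: 69.2
finger_force: 1.4
time: 12.35
tool_pos: [556.5, -62.1, 181.6]
tcp_rot: [-3.141, -0.0, 1.51]
contact_force: [-0.4, -3.0, 1.1]
grip_width: 68.7
finger_force: 1.4
fit [672.18 166.36  -5.92] 271 1059.0
fit [561.11  33.28   1.47] 1039 1365.0
[-103.  -139.4] 7.3816276318262455
at [556.4 -62.5 181.4] 1.51 t 12.55 -> [ 0.065   0.0397 -0.0006 -0.0011]
[-101.8 -235.5] [-102.8 -139.6]
```

View pics/w8.png

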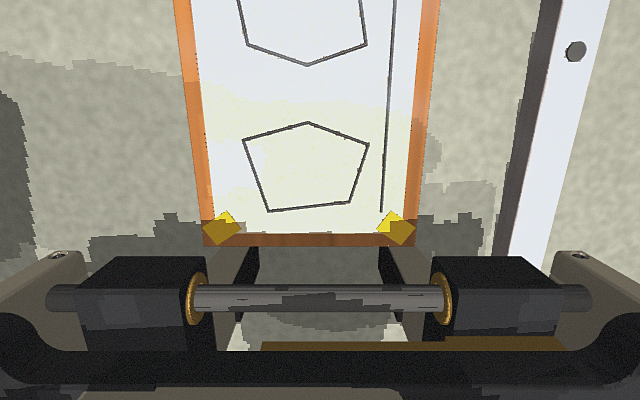

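```bash
python3 -m inch '[[0.006,0,0,0,0.75],[0.014,0,0,0,0.75],[0.022,0,0,0,0.75],[0.03,0,0,0,0.75],[0.038,0,0,0,0.75],[0.046,0,0,0,0.75],[0.053,0,0,0,0.75],[0.058,0,0,0,0.75]]'
python3 -m inch '[[0.003,0,0,0,0.75],[0.006,0,0,0,0.75],[0.009,0,0,0,0.75],[0.011,0,0,0,0.75],[0.013,0,0,0,0.75]]'
```

```text
time: 13.22
tool_pos: [560.1, -3.8, 181.7]
tcp_rot: [-3.142, -0.0, 1.511]
contact_force: [0.0, -0.9, -1.1]
grip_width: 68.6
finger_force: 0.5
time: 13.63
tool_pos: [560.9, 8.0, 181.7]
tcp_rot: [3.142, -0.0, 1.51]
contact_force: [0.6, -0.9, -0.3]
grip_width: 69.1
finger_force: 0.6
```

```bash
python3 -m inch '[[0.001,0,0,0,0.75],[0.002,0,0,0,0.75],[0.003,0,0,0,0.75]]'
python3 -m inch '[[0.001,0,0,0,0.75],[0.002,0,0,0,0.75]]'
```

```text
time: 13.88
tool_pos: [561.1, 10.9, 181.7]
tcp_rot: [3.142, 0.0, 1.51]
contact_force: [-0.5, -4.9, -0.6]
grip_width: 69.2
finger_force: 2.5
time: 14.05
tool_pos: [561.1, 11.6, 181.8]
tcp_rot: [-3.141, 0.003, 1.51]
contact_force: [-2.9, -14.8, 0.7]
grip_width: 69.0
finger_force: 7.7
```

```bash
python3 -m inch '[[-0.005,0,0,0,0.75],[-0.02,0,0,0,0.75],[-0.03,0,-0.02,0,0.75],[-0.03,0,-0.05,-0.1,0.75],[-0.03,-0.03,-0.08,-0.2,0.75],[-0.03,-0.06,-0.1,-0.3,0.75],[-0.01,-0.08,-0.1,-0.42,0.75],[0.02,-0.08,-0.1,-0.54,0.75]]'
python3 -c "
from h import *
s=np.array([672.1,166.5,-6]);t=world(s,[-188,-75]);print(t);go(*t,282,3.08)"
```

```text
time: 14.72
tool_pos: [479.6, 37.1, 283.0]
tcp_rot: [-3.141, -0.0, 2.052]
contact_force: [-0.0, -0.4, 0.0]
grip_width: 68.9
finger_force: 0.0
[479.9 102.9]
at [479.6  37.1 283. ] 2.052 t 14.72 -> [ 5.8200e-02  3.0700e-02  1.0000e-03 -1.0277e+00]
```

```bash
python3 -m inch '[[0.03,0.015,0,-0.12,0.75],[0.058,0.031,0,-0.24,0.75],[0.058,0.031,0,-0.36,0.75],[0.058,0.031,0,-0.48,0.75],[0.058,0.031,0,-0.6,0.75],[0.058,0.031,0,-0.72,0.75],[0.058,0.031,0,-0.84,0.75],[0.058,0.031,0,-0.96,0.75]]'
python3 -m inch '[[0,0,0,-0.067,0.75],[0,0,0,-0.067,0.75]]'
python3 - <<'E'
from h import *
c=capture("wrist");save(c,"w9")
c=capture("top")
r=trace(c,"board")[0];b=fit(c,r["pixels"],B,18,[575,95,-6])
s=np.array([672.1,166.5,-6]);print(instop(s,b),b[2]-s[2]);go(*world(s,[-188,-75]),182,3.08)
E
```

```text
time: 15.38
tool_pos: [483.3, 103.8, 281.9]
tcp_rot: [3.141, 0.0, 3.016]
contact_force: [-0.1, -0.2, -0.4]
grip_width: 69.0
finger_force: 0.0
time: 15.55
tool_pos: [483.3, 103.7, 281.9]
tcp_rot: [3.141, 0.0, 3.079]
contact_force: [1.1, -0.5, 0.3]
grip_width: 69.1
finger_force: 0.0
fit [582.07  96.41  -7.92] 1315 1062.0
[-85.7 -75.4] -1.916308556073977
at [483.4 103.6 281.8] 3.074 t 15.7 -> [ 0.0034 -0.001   0.0998 -0.0056]
```

View pics/w9.png

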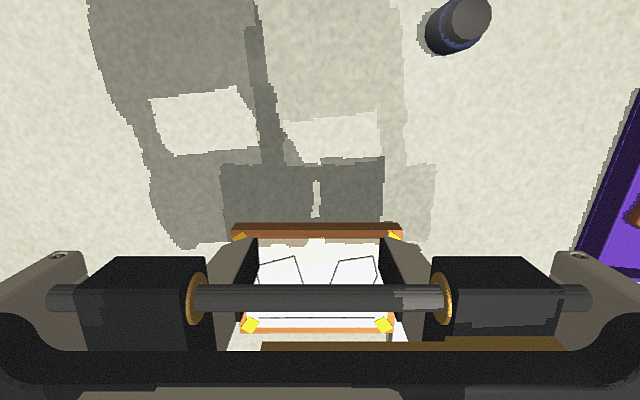

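```bash
python3 - <<'E'
from h import *
s=np.array([672.1,166.5,-6]);c=capture("wrist")
for p,z in[((232,237),18),((402,237),18),((232,223),0),((402,223),0)]: print(instop(s,ray(c,p,z)))
print(instop(s,get_obs()["tool_pos"]))
E
```

```text
[-154.3 -149.2]
[-153.2   -1.4]
[-160.  -153.5]
[-158.8    2.8]
[-184.6  -74.1]
```

```bash
python3 -m inch '[[0.003,0,0.035,0,0.75],[0.003,0,0.065,0,0.75],[0.003,0,0.085,0,0.75],[0.003,0,0.095,0,0.75],[0.003,0,0.1,0,0.75],[0.003,0,0.1,0,0.75],[0.003,0,0.1,0,0.75]]'
python3 -m inch '[[-0.008,0,0,0,0.75],[-0.016,0,0,0,0.75],[-0.023,0,0,0,0.75],[-0.029,0,0,0,0.75],[-0.035,0,0,0,0.75],[-0.041,0,0,0,0.75],[-0.047,0,0,0,0.75],[-0.052,0,0,0,0.75]]'
python3 -m inch '[[-0.003,0,0,0,0.75],[-0.006,0,0,0,0.75],[-0.008,0,0,0,0.75],[-0.01,0,0,0,0.75],[-0.011,0,0,0,0.75]]'
python3 -c "
from h import *
print(instop(np.array([672.1,166.5,-6]),get_obs()['tool_pos']))"
```

```text
time: 16.33
tool_pos: [480.9, 103.8, 182.5]
tcp_rot: [3.141, 0.001, 3.076]
contact_force: [-0.1, 0.3, -0.3]
grip_width: 68.8
finger_force: 0.0
time: 17.0
tool_pos: [532.9, 100.4, 181.7]
tcp_rot: [3.142, -0.0, 3.077]
contact_force: [-3.2, 0.6, 1.2]
grip_width: 68.5
finger_force: 1.4
time: 17.42
tool_pos: [543.5, 99.7, 181.6]
tcp_rot: [3.141, 0.0, 3.077]
contact_force: [-1.1, -0.5, -0.2]
grip_width: 68.7
finger_force: 0.8
[-124.4  -74.4]
```

```bash
python3 -m inch '[[-0.001,0,0,0,0.75],[-0.002,0,0,0,0.75],[-0.003,0,0,0,0.75]]'
python3 -m inch '[[-0.001,0,0,0,0.75],[-0.0015,0,0,0,0.75]]'
```

```text
time: 17.67
tool_pos: [546.3, 99.5, 181.7]
tcp_rot: [3.142, 0.0, 3.077]
contact_force: [-1.7, -0.1, 0.4]
grip_width: 68.7
finger_force: 0.5
time: 17.83
tool_pos: [547.5, 99.5, 181.7]
tcp_rot: [3.142, -0.001, 3.077]
contact_force: [-4.0, 0.2, 2.8]
grip_width: 69.0
finger_force: 2.1
```

```bash
python3 -m inch '[[-0.001,0,0,0,0.75],[-0.001,0,0,0,0.75]]'
python3 -m inch '[[-0.001,0,0,0,0.75],[-0.001,0,0,0,0.75]]'
```

```text
time: 18.0
tool_pos: [547.9, 99.5, 181.7]
tcp_rot: [-3.141, -0.003, 3.077]
contact_force: [-5.8, 0.4, 3.8]
grip_width: 68.8
finger_force: 3.2
time: 18.17
tool_pos: [548.2, 99.5, 181.6]
tcp_rot: [-3.141, -0.005, 3.077]
contact_force: [-9.3, 0.8, 6.5]
grip_width: 69.1
finger_force: 4.7
```

```bash
python3 -m inch '[[-0.001,0,0,0,0.75],[-0.0015,0,0,0,0.75]]'
python3 -m inch '[[0.004,0,0,0,0.75],[0.015,0,0,0,0.75],[0.03,0,-0.01,0,0.75],[0.04,0,-0.04,0,0.75],[0.06,0,-0.08,0,0.75],[0.09,0,-0.12,0,0.75],[0.12,0,-0.15,0,0.75],[0.12,0,-0.16,0,0.75]]'
python3 - <<'E'
from h import *
go(440,-200,330,1.51)
c=capture("top");save(c,"t10")
r=trace(c,"stop")[0];s=fit(c,r["pixels"],L,15,[672,167,-6])
r=trace(c,"board")[0];b=fit(c,r["pixels"],B,18,[613,95,-6]);print(instop(s,b),b[2]-s[2])
im=c['color'][120:200,220:340];cv2.imwrite('pics/t10c.png',cv2.cvtColor(cv2.resize(im,(780,520),interpolation=2),4))
E
```

```text
time: 18.33
tool_pos: [548.8, 99.5, 181.6]
tcp_rot: [-3.141, -0.008, 3.077]
contact_force: [-15.6, 1.2, 12.7]
grip_width: 69.1
finger_force: 7.7
time: 19.0
tool_pos: [429.0, 107.2, 344.6]
tcp_rot: [3.141, 0.003, 3.077]
contact_force: [0.6, 0.5, 0.3]
grip_width: 69.2
finger_force: 0.0
at [429.  107.2 344.6] 3.077 t 19.0 -> [-0.0307 -0.3059  0.0146  1.5673]
fit [673.72 166.29  -7.05] 94 1175.0
fit [612.51  94.55  -6.57] 29 2398.0
[-56.  -75.9] 0.4823218261298994
```

View pics/t10c.png

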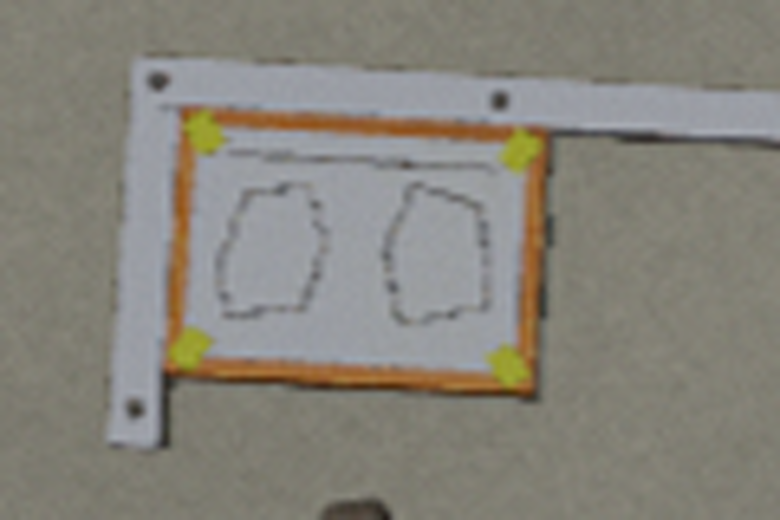

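```bash
python3 -m inch '[[-0.03,-0.03,0,0.12,0.4],[-0.06,-0.06,0,0.24,0.4],[-0.09,-0.09,0,0.36,0.4],[-0.12,-0.12,0,0.48,0.4],[-0.15,-0.13,0,0.6,0.4],[-0.17,-0.13,0,0.72,0.4],[-0.17,-0.13,0,0.84,0.4],[-0.17,-0.13,0,0.96,0.4]]'
python3 -c "
from h import *
go(600.8,-19.6,282,1.51)"
```

```text
time: 19.82
tool_pos: [594.4, -35.0, 338.8]
tcp_rot: [-3.14, -0.001, 2.109]
contact_force: [-0.4, 0.7, -0.1]
grip_width: 37.1
finger_force: 0.0
at [594.4 -35.  338.8] 2.109 t 19.82 -> [0.0099 0.0134 0.0568 0.5995]
```

```bash
python3 -m inch '[[0.01,0.013,0.02,0.12,0.4],[0.01,0.013,0.04,0.24,0.4],[0.01,0.013,0.057,0.36,0.4],[0.01,0.013,0.057,0.48,0.4],[0.01,0.013,0.057,0.6,0.4],[0.01,0.013,0.057,0.6,0.4],[0.01,0.013,0.057,0.6,0.4]]'
python3 - <<'E'
from h import *
c=capture("wrist");save(c,"w11");s=np.array([672.1,166.5,-6]);print(instop(s,get_obs()["tool_pos"]));go(*world(s,[-60,-185]),182,1.51)
im=c['color'][0:260,150:550];cv2.imwrite('pics/w11c.png',cv2.cvtColor(cv2.resize(im,(800,520)),4))
E
```

```text
time: 20.4
tool_pos: [599.0, -18.8, 283.1]
tcp_rot: [-3.14, -0.0, 1.52]
contact_force: [0.0, 0.4, 1.0]
grip_width: 36.4
finger_force: 0.0
[ -61.9 -189.3]
at [598.9 -18.7 283.5] 1.52 t 20.45 -> [0.0042 0.002  0.1015 0.0104]
```

View pics/w11c.png

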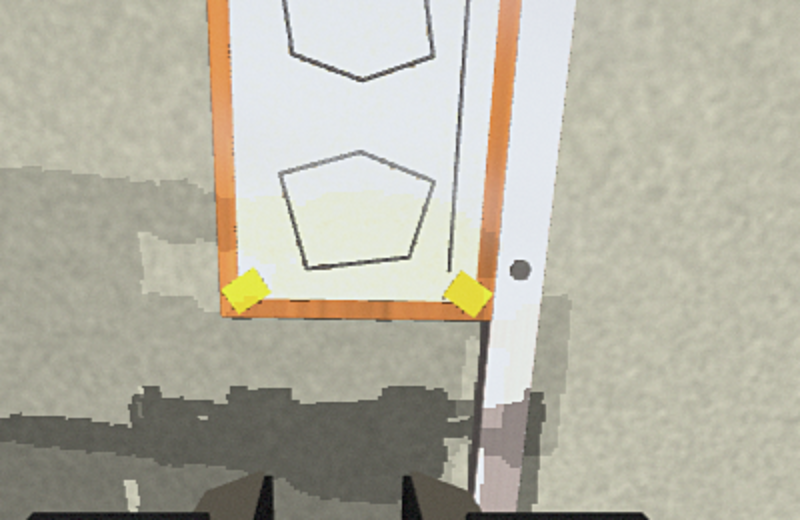

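```bash
python3 -m inch '[[0,0.001,0.035,0.014,0.4],[0,0.001,0.065,0.014,0.4],[0,0.001,0.085,0.014,0.4],[0,0.001,0.095,0.014,0.4],[0,0.001,0.101,0.014,0.4],[0,0.001,0.101,0.014,0.4],[0,0.001,0.101,0.014,0.4]]'
python3 -m inch '[[0.006,0,0,0,0.4],[0.012,0,0,0,0.4],[0.017,0,0,0,0.4],[0.021,0,0,0,0.4],[0.024,0,0,0,0.4],[0.026,0,0,0,0.4],[0.027,0,0,0,0.4],[0.028,0,0,0,0.4]]'
```

```text
time: 21.03
tool_pos: [600.1, -18.6, 184.6]
tcp_rot: [3.14, 0.0, 1.504]
contact_force: [-0.3, -0.0, 0.7]
grip_width: 36.8
finger_force: 0.0
time: 21.7
tool_pos: [601.5, 8.8, 183.9]
tcp_rot: [-3.142, 0.002, 1.504]
contact_force: [-1.5, -8.3, 2.7]
grip_width: 36.8
finger_force: 4.3
```

```bash
python3 -m inch '[[0.0005,0,0,0,0.4],[0.001,0,0,0,0.4],[0.0015,0,0,0,0.4]]'
```

```text
time: 21.95
tool_pos: [601.6, 9.1, 184.0]
tcp_rot: [-3.141, 0.003, 1.503]
contact_force: [-2.7, -12.3, 3.7]
grip_width: 36.5
finger_force: 6.1
```

```bash
python3 -m inch '[[-0.004,0,0,0,0.4],[-0.015,0,0,0,0.4],[-0.03,0,-0.01,0,0.4],[-0.035,0,-0.04,0,0.4],[-0.035,0,-0.08,0,0.4],[-0.035,0,-0.12,0,0.4],[-0.01,0,-0.16,0,0.4],[0.02,0,-0.18,0,0.4]]'
python3 - <<'E'
from h import *
c=capture("wrist");im=c['color'][0:260,150:550];cv2.imwrite('pics/w12c.png',cv2.cvtColor(cv2.resize(im,(800,520)),4))
r=trace(c,"stop")[0];s=fit(c,r["pixels"],L,15,[672,167,-6])
r=trace(c,"board")[0];b=fit(c,r["pixels"],B,18,[613,95,-6]);print(instop(s,b),b[2]-s[2])
E
```

```text
time: 22.62
tool_pos: [603.3, 28.5, 367.6]
tcp_rot: [3.137, 0.0, 1.498]
contact_force: [0.6, 0.0, -0.2]
grip_width: 36.8
finger_force: 0.0
fit [673.86 164.85  -6.72] 1007 7836.0
fit [614.15  93.78  -7.16] 139 15772.0
[-54.8 -74.9] -0.43669284236786865
```

View pics/w12c.png

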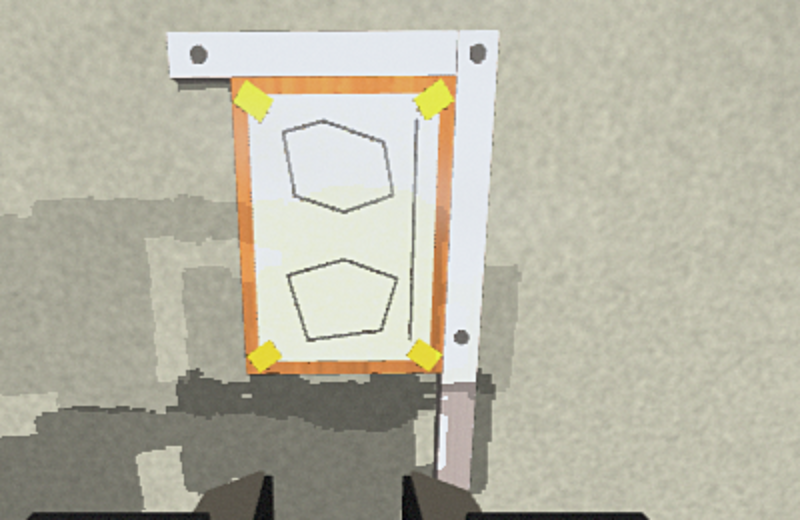

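The picture shows the board flush against both fences: far edge along cols 440–456, left edge along row 77, with no gap visible. The fit gives its centre at (-54.8, -74.9) mm in the stop's frame, against (-55, -75). The robot is clear of everything, so I'm handing in.

```bash
python3 -c "
from h import *
print(close_job())"
```

```text
the job is handed in; nothing more can be done
None
```

I set the sherd down in the finds tray, then slid the board along the desk until it sat square and flush against both fences of the stop, and handed the job in at about 23 s of the 72 s allowed; no verdict came back.

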